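Set out a carving copy job on the slant desk

TASK

Set out the copy job on the carver's slant desk: lay the dark carved master on the left half of the sloping board and the pale pencilled blank on the right half (left and right as the robot sees them), each face up and lengthwise up the slope with its lower end flush against the wooden cleat, put down gently and never dropped. Push the burr drawer under the board home until its catch seats, so that no dust gets in, and leave the other things on the bench where they are.

Things in the scene. Friction and masses are not known exactly. Their poses are not given: they have to be found in the camera images.
- board: desk's sloping grey laminate board, fixed and slippery (wood slides down it), rising away from the robot at 28 degrees. Origin: on its face, at mid-width, on the cleat's uphill edge, about 82 mm above the bench. x straight up the slope, y level to the left, z square out of the face. Face: x -16 to 242 mm, y -140 to 140 mm. A plaque against the cleat has its origin at x = 60 mm, z = 0.
- cleat (a point): middle of the top of the cleat, a wooden strip across the board's full width along its lower edge, 12 mm wide (board x -12 to 0 mm), standing 10 mm proud of the face. The desk's case below the board is 250 mm wide and 220 mm deep, 62 mm high in front and 179 mm at the back.
- master: the carved master: dark wooden plaque 120 x 54 x 18 mm, with a pale border and a rosette on its upper face (rosette 5 mm proud, at the middle). Starts flat on the bench, face up, left or right of the desk, yaw within 0.7 of forward. Origin: centre of the underside; x along the 120, y across the 54, z out of the upper face. Either end may be the lower one. About 0.1 kg.
- blank: the blank: pale plain wooden plaque 120 x 54 x 18 mm, with thin pencil lines on its upper face. Starts flat on the bench, face up, left or right of the desk, yaw within 0.7 of forward. Origin: centre of the underside; x along the 120, y across the 54, z out of the upper face. Either end may be the lower one. About 0.1 kg.
- drawer (a joint): how far the burr drawer in the desk's front stands open, m: 0 = home, front flush with the case; starts 0.04 to 0.085. Slides level along the board's x seen from above, with about 1 N of drag. A sprung roller catch resists from about 12 to 5 mm before home (push up to about 5 N), then draws the drawer in to 0 against its stop and holds it.
- knob (a point): centre of the outer face (towards the robot) of the drawer's round brass knob, 22 mm across, 20 mm proud of the middle of the drawer's front, 30 mm above the bench; moves with the drawer. Front: 178 mm wide, 8 to 51 mm above the bench. Drawer home, the knob's face stands 15 mm nearer the robot than the board's lower edge, which overhangs above it.
- tub: white open plastic tub, 96 mm across, 95 mm tall; a bystander. Origin: centre of its underside.
- burr_block: wooden block 60 x 100 x 34 mm with burrs standing in it, about 85 mm tall in all; a bystander. Origin: centre of its underside.
- handpiece: steel rotary handpiece lying on the bench, about 160 mm long and 27 mm thick, lengthwise along its x; a bystander. Origin: centre of its underside.
- wax_jar: amber jar with a black cap, 62 mm across, 58 mm tall; a bystander. Origin: centre of its underside.
- sanding_block: cork sanding block 100 x 60 x 28 mm; a bystander. Origin: centre of its underside.
- brush: dusting brush, 190 mm long, lying along its x; a bystander. Origin: centre of its underside.
- swatch: white square swatch plate 75 x 75 x 6 mm with one hole, lying flat; a bystander. Origin: centre of its underside.
There are look-alikes about, which are no part of the job. Leave any grey or turquoise look-alike of the master alone.

How it is judged:
By the outcome, as a careful person would: the job done as asked, in the order asked, and still so for the second after the job is handed in, with the robot touching nothing.
It also fails if it takes over 67 s, if anything falls off the work surface, if the arm or the gripper's body presses on something with over 40 N, if the wrist force passes 120 N, or if a joint passes its speed limit or range.

ROBOT

A 6-joint arm with a two-finger parallel gripper is mounted at the origin on the work surface. World frame = base frame: x ahead of the robot, y to its left, z up, the work surface at z = 0. Lengths are in m, angles in rad, forces in N, time in s.
With the tool pointing down it reaches from about 0.375 to 0.9 m from the base axis. Payload 3.1 kg.
Tool frame: the origin (TCP) lies at the very end of the fingers, on their centre line; the grasp point (between the pads) lies 19 mm behind it; z points along the fingers, y is the line along which they close (so a half turn about z gives the same grasp; the last joint's range is limited). The gripper opens to 87 mm and grips with 3 to 60 N. Pads are 19 mm wide; open, the fingers measure 117 mm over their backs; the gripper's body (75 mm by 190 mm) begins 51 mm behind the grasp point.
Start: joints at [-1.379, 0.527, 1.433, -0, 1.181, -0.178], TCP at [0.226, -0.582, 0.223] pointing down, gripper open.
Joint ranges: [-3.08, 3.08], [-0.75, 2.2], [0.22, 2.44], [-1.43, 4.57], [0, 2.65], [-2.85, 2.85]. Speed limits (rad/s): [2.79, 2.79, 3.14, 3.14, 3.14, 3.14].

INTERFACE

Orientations are given as a unit quaternion [x, y, z, w].
In Python, from rig import status, viewer, robot gives the robot as it stands.
- The arm moves only by the tool arm_command, never from a script. Its arguments are lists of equal length, an entry for each row: "delta_rot": the turn, a rotation vector about the tool's x, y, z in degrees, a list of three; "delta_pos": the shift along the tool's x, y, z in m, a list of three; "gripper": the closure, from -1 (fully open) to 1 (shut). In form: {"delta_rot": [[rx, ry, rz], ...], "delta_pos": [[dx, dy, dz], ...], "gripper": [gripper, ...]}. A call has 1 to 12 rows; each row is the pose to reach, as a shift and turn from the pose commanded when the call began, along the tool's axes at that moment; what a row does not reach only later rows make up. A row lasts 1/12 s, in which the tool goes at most 41.7 mm and 7.16 degrees, less where a joint would pass 70% of its speed; a pose out of reach is approached as far as the arm can. A call with a gripper value outside its range is refused whole. The fingers move at their own pace and stop on an object; "grip_force" is the grip in N (left out, the last holds). Time passes only in rows, so rows that repeat a pose let the fingers close. It gives the time, the measured TCP pose, the force, the opening and the grip force at its end, in the units of the state.
- status.get_obs(): the state, without advancing time (a new reading comes with each control period).
- viewer.camera(name): name is "scene" or "top"; returns a dict with "pixels" (400x640x3 uint8, blue, green, red), "fx", "fy", "cx", "cy" (pixels), "pose" (4x4, takes a point from camera to world coordinates). Camera axes: x right, y down, z forward; pixel columns grow to the right and rows downward; lengths in m; the calibration is good to about 2 mm. A picture is of the moment at which its call begins. There is no depth.
- robot.hand_in(): hands the job in; it is judged then, once.
The state is a dict: "time": time; "q": joint angles; "joint_velocities": joint speeds; "joint_torque": joint torques, N m; "position": TCP position; "tool_rot": TCP orientation; "ft_force": force on the tool from outside, world axes, zero at the start; "moment": the same for the moment, N m; "grip_width": finger opening in m; "grip_force": force on a finger pad.
Only numpy, scipy, OpenCV 4.12 (cv2) and the standard library are available. Lean on these libraries where they do the work, as an engineer would, in place of code of your own. Each camera call takes 0.05 s, during which the arm holds its last target. There are 200 camera calls.

## Working session

There is one attempt and no reset: what is moved stays moved. The work goes in short steps, Python scripts to look and compute and a tool call to move; the robot and the scene stay as the last step left them, time stands still between calls to the robot, and variables do not carry over. Pictures are saved under pics/ and viewed, at most 13 in all, crops included, and the job is handed in when it is done.

Besides the shell and the picture viewer there is one more tool, called by a JSON object that holds its "fn" and its "kwargs". arm_command: Moves the arm, as the interface text tells. Its arguments: {"type":"object","properties":{"delta_rot":{"type":"array","items":{"type":"array","items":{"type":"number"}}},"delta_pos":{"type":"array","items":{"type":"array","items":{"type":"number"}}},"gripper":{"type":"array","items":{"type":"number"}},"grip_force":{"type":"number"}},"required":["delta_rot","delta_pos","gripper"]}

```bash
ls; mkdir -p pics; python3 - <<'E'
from rig import status, viewer, robot
import cv2,numpy as np
for n in ("scene","top"):
    c=viewer.camera(n); cv2.imwrite(f"pics/{n}0.png",c["pixels"]); print(n,c["fx"],c["fy"],c["cx"],c["cy"]); print(np.round(c["pose"],4).tolist())
o=status.get_obs(); print(o)
E
```

```text
pics
scene 379.78350316013626 379.78350316013626 317.6907127079377 205.5032694303017
[[-0.7326, 0.5788, -0.3581, 0.8842], [0.6805, 0.6313, -0.3719, 0.4071], [0.0109, -0.5162, -0.8564, 1.1015], [0.0, 0.0, 0.0, 1.0]]
top 439.316068125296 439.316068125296 317.3914313327545 204.63444957592318
[[-0.0233, -0.9802, 0.1964, 0.1255], [-0.9997, 0.0251, 0.0068, -0.0614], [-0.0116, -0.1962, -0.9805, 1.6872], [0.0, 0.0, 0.0, 1.0]]
{'time': 0.1, 'q': array([-1.37847367e+00,  5.28413798e-01,  1.43377321e+00, -7.94574800e-10,
        1.18140971e+00, -1.78505341e-01]), 'joint_velocities': array([ 0.00041077, -0.00037884, -0.00252369,  0.00164604, -0.00020359,
       -0.00037494]), 'joint_torque': array([ 1.75202069e-05, -4.40985346e+01, -1.77150714e+01,  6.35750033e-02,
        5.34232333e-02, -5.05066657e-05]), 'position': array([ 0.22638744, -0.58184555,  0.22164486]), 'tool_rot': array([ 9.82859520e-01,  1.84353358e-01, -6.92299452e-06, -1.00200639e-03]), 'ft_force': array([-0.39415723,  0.13986225,  0.14881706]), 'moment': array([ 0.02935994, -0.01183516, -0.03719163]), 'grip_force': 0.0, 'grip_width': 0.08722716519401541}
```

View pics/scene0.png

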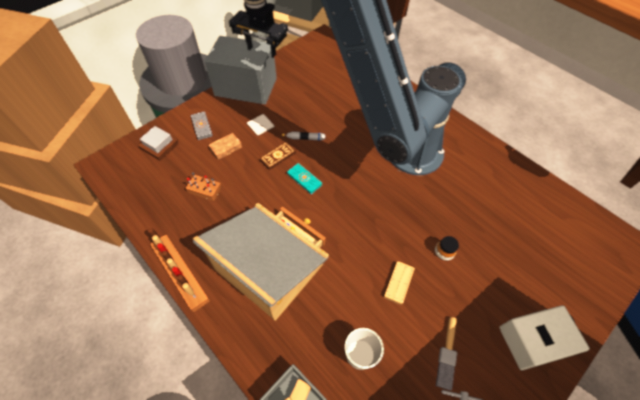

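View pics/top0.png

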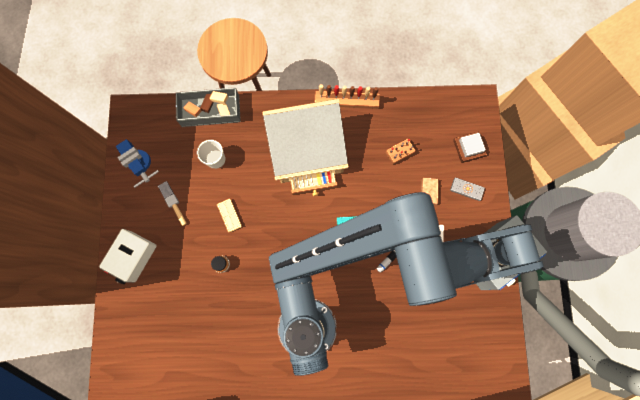

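The scene view shows the master (dark, pale border) at about (277,155), the turquoise look-alike at (305,178), the blank at (399,283), the desk at about (262,255) and the knob at (308,222). In the top view the blank is at (229,215), the desk at about (306,140) and the knob at (316,192). The arm hides the master there.

```bash
cat > h.py <<'E'
import cv2,numpy as np
from rig import status, viewer, robot
from scipy.spatial.transform import Rotation as R
def cam(n,f=None):
    c=viewer.camera(n)
    if f: cv2.imwrite(f"pics/{f}.png",c["pixels"])
    return c
def ray(c,p):
    d=np.array([(p[0]-c["cx"])/c["fx"],(p[1]-c["cy"])/c["fy"],1.]); P=np.array(c["pose"])
    d=P[:3,:3]@d; return P[:3,3],d/np.linalg.norm(d)
def plane(c,p,z):
    o,d=ray(c,p); return o+d*(z-o[2])/d[2]
def tri(c1,p1,c2,p2):
    o1,d1=ray(c1,p1);o2,d2=ray(c2,p2)
    s=np.linalg.lstsq(np.c_[d1,-d2],o2-o1,rcond=None)[0]
    a,b=o1+s[0]*d1,o2+s[1]*d2; return (a+b)/2,np.linalg.norm(a-b)
def proj(c,X):
    P=np.linalg.inv(np.array(c["pose"])); x=P[:3,:3]@np.array(X)+P[:3,3]
    return np.array([c["cx"]+c["fx"]*x[0]/x[2],c["cy"]+c["fy"]*x[1]/x[2]])
def blobs(img,lo,hi,roi,amin=30):
    m=cv2.inRange(cv2.cvtColor(img,cv2.COLOR_BGR2HSV),lo,hi); k=np.zeros_like(m);x0,y0,x1,y1=roi;k[y0:y1,x0:x1]=255
    cs=cv2.findContours(m&k,cv2.RETR_EXTERNAL,cv2.CHAIN_APPROX_NONE)[0]
    return sorted([c for c in cs if cv2.contourArea(c)>amin],key=cv2.contourArea)[::-1]
def crop(img,roi,s,f):
    x0,y0,x1,y1=roi; return cv2.imwrite(f"pics/{f}.png",cv2.resize(img[y0:y1,x0:x1],None,fx=s,fy=s,interpolation=cv2.INTER_CUBIC))
E
python3 - <<'E'
from h import *
s=cam("scene");t=cam("top")
a=cv2.resize(s["pixels"][130:320,190:430],None,fx=3.3,fy=3.3,interpolation=cv2.INTER_CUBIC)[:,:792]
cv2.imwrite("pics/s1.png",a[:600])
a=cv2.resize(t["pixels"][90:240,200:400],None,fx=4,fy=4,interpolation=cv2.INTER_CUBIC); cv2.imwrite("pics/t1.png",a)
E
```

```text
(no output)
```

View pics/s1.png

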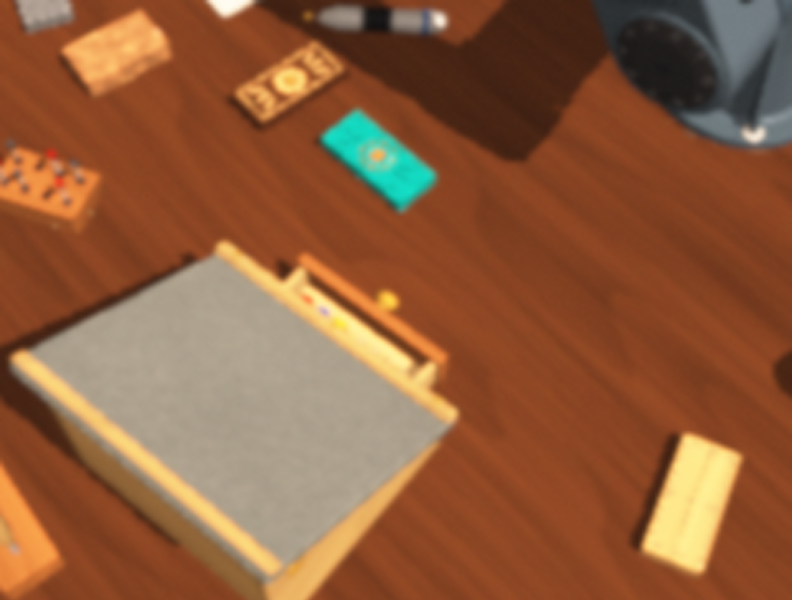

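View pics/t1.png

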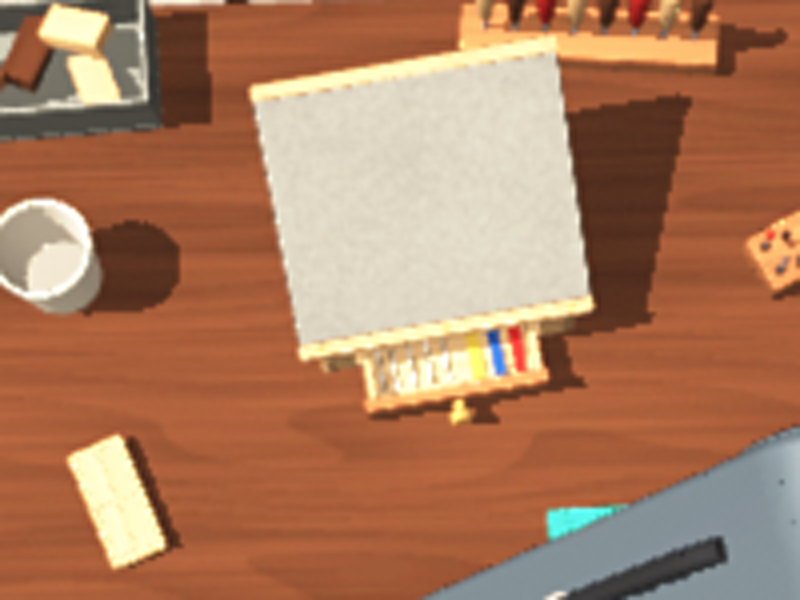

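Both crops show the cleat, board, drawer, blank and master clearly. I'll triangulate the cleat ends and the blank now. For the master I'll cast scene rays only, until the arm is out of the way.

```bash
cat > m1.py <<'E'
from h import *
s=cam("scene");t=cam("top")
S=lambda x,y:(190+(x+.5)/3.3-.5,130+(y+.5)/3.3-.5); T=lambda x,y:(200+(x+.5)/4-.5,90+(y+.5)/4-.5)
def corners(c,lo,hi,roi,n=""):
    b=blobs(c["pixels"],lo,hi,roi)[0]; r=cv2.minAreaRect(b); print(n,np.round(r[0],1),np.round(r[1],1),cv2.contourArea(b)); return cv2.boxPoints(r),np.array(r[0])
# board: wood cleat + grey
L,e1=tri(s,S(457,410),t,T(303,359)); Rr,e2=tri(s,S(222,240),t,T(594,309))
print("cleat L",L.round(4),e1,"R",Rr.round(4),e2,"width",np.linalg.norm(L-Rr))
print("knob",tri(s,S(388,298),t,T(460,408)))
# grey mask
for n,c,roi in(("s",s,(190,190,335,310)),("t",t,(250,95,360,185))):
    b=blobs(c["pixels"],(0,0,90),(180,60,235),roi,500)[0]; q=cv2.approxPolyDP(b,6,True)[:,0]; print(n,q.tolist(),cv2.contourArea(b))
bs,cs=corners(s,(15,60,160),(35,200,255),(375,250,425,315),"bs"); bt,ct=corners(t,(15,30,160),(38,200,255),(210,190,248,240),"bt")
print("blank centre tri",tri(s,cs,t,ct))
for c,b in((s,bs),(t,bt)):
    q=np.array([plane(c,p,.018) for p in b]); print(q[:,:2].round(4).tolist(), np.linalg.norm(np.diff(q,axis=0),axis=1).round(4), q.mean(0).round(4))
m=[S(233,96),S(322,42),S(346,70),S(262,122)]
q=np.array([plane(s,p,.018) for p in m]); print("master",q[:,:2].round(4).tolist(),np.linalg.norm(np.diff(q,axis=0),axis=1).round(4),q.mean(0).round(4))
E
python3 m1.py
```

```text
cleat L [0.5479 0.1059 0.0834] 0.00012871293657229087 R [ 0.5905 -0.171   0.0834] 0.0027808562799553644 width 0.2801972445515523
knob (array([ 0.50421146, -0.03817203,  0.04299935]), np.float64(0.005972970249006717))
s [[200, 236], [276, 299], [324, 259], [256, 209]] 5436.0
t [[337, 103], [264, 116], [275, 175], [346, 163]] 4428.5
bs [398.9 282.1] [20.  39.5] 714.5
bt [228.8 215.1] [31.1 14.8] 418.5
blank centre tri (array([0.42959643, 0.2949177 , 0.00797224]), np.float64(0.0014723491940790325))
[[0.5038, 0.2947], [0.3876, 0.2429], [0.3613, 0.296], [0.4778, 0.3446]] [0.1271 0.0593 0.1262] [0.4326 0.2945 0.018 ]
[[0.4741, 0.3442], [0.4954, 0.2911], [0.3813, 0.2433], [0.3605, 0.2957]] [0.0572 0.1237 0.0564] [0.4278 0.2936 0.018 ]
master [[0.4497, -0.3463], [0.3287, -0.3391], [0.3352, -0.2908], [0.4487, -0.2977]] [0.1213 0.0488 0.1137] [ 0.3906 -0.3185  0.018 ]
```

{"fn": "arm_command", "kwargs": {"delta_rot": [[0, 0, 0], [0, 0, 5], [0, 0, 10], [0, 0, 15], [0, 0, 21], [0, 0, 21], [0, 0, 21], [0, 0, 21], [0, 0, 21], [0, 0, 21], [0, 0, 21], [0, 0, 21]], "delta_pos": [[0, 0, -0.04], [0.04, -0.04, -0.08], [0.06, -0.07, -0.08], [0.391, -0.472, -0.08], [0.391, -0.472, -0.08], [0.391, -0.472, -0.08], [0.391, -0.472, -0.08], [0.391, -0.472, -0.08], [0.391, -0.472, -0.08], [0.391, -0.472, -0.08], [0.391, -0.472, -0.08], [0.391, -0.472, -0.08]], "gripper": [-1, -1, -1, -1, -1, -1, -1, -1, -1, -1, -1, -1], "grip_force": 20}}

```text
time: 1.3
position: [0.3689, -0.1547, 0.3013]
tool_rot: [1.0, 0.002, 0.0, 0.0]
ft_force: [0.7, -0.1, 1.3]
grip_width: 0.0867
grip_force: 0.0
```

```bash
python3 - <<'E'
from h import *
s=cam("scene");t=cam("top")
img=t["pixels"][160:260,320:460]; a=cv2.resize(img,None,fx=5.7,fy=5.7,interpolation=cv2.INTER_CUBIC); cv2.imwrite("pics/t2.png",a); print(a.shape)
E
```

```text
(570, 798, 3)
```

View pics/t2.png

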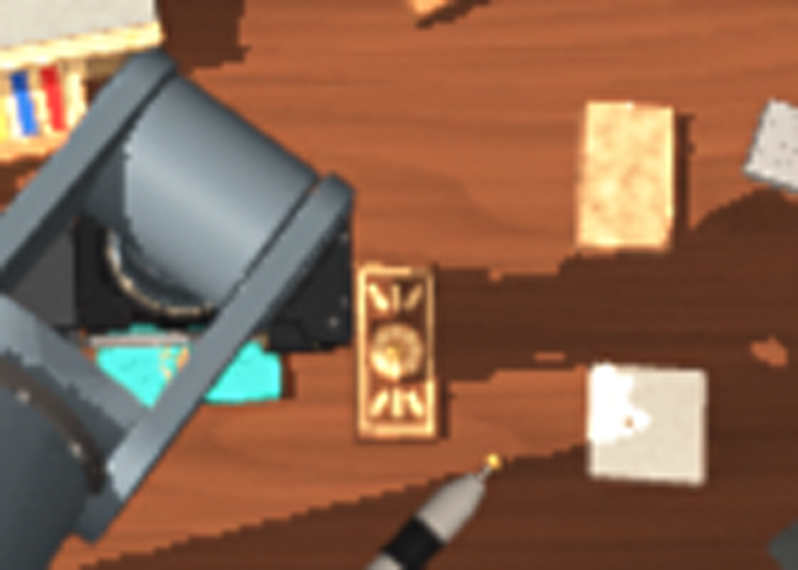

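The top crop now shows the master with corners at about (358,262), (435,266), (433,437) and (357,434). The turquoise look-alike ends at x≈283, leaving room for the fingers, and the handpiece tip is at (492,462), clear of it.

```bash
cat >> h.py <<'E'
def rel(p,Rt):
    "delta_rot (deg), delta_pos in the tool frame from the present pose to p, Rt"
    o=status.get_obs(); R0=R.from_quat(o["tool_rot"])
    return np.degrees((R0.inv()*Rt).as_rotvec()).round(2),R0.inv().apply(np.array(p)-o["position"]).round(4)
def down(h): return R.from_euler("z",h,degrees=True)*R.from_euler("x",180,degrees=True)
PSI=8.75
BR=R.from_euler("z",PSI,degrees=True)*R.from_euler("y",-28,degrees=True)
BO=np.array([.5843,-.0303,.081])
def bp(x,y,z): return BO+BR.apply([x,y,z])
BT=BR*R.from_euler("x",180,degrees=True)
E
python3 - <<'E'
from h import *
s=cam("scene");t=cam("top")
S=lambda x,y:(190+(x+.5)/3.3-.5,130+(y+.5)/3.3-.5); T=lambda x,y:(320+(x+.5)/5.7-.5,160+(y+.5)/5.7-.5)
a=[S(233,96),S(322,42),S(346,70),S(262,120)]; b=[T(435,266),T(433,437),T(357,434),T(358,262)]
q=[]
for u,v in zip(a,b):
    p,e=tri(s,u,t,v); q.append(p); print(p.round(4),round(e,4))
q=np.array(q); print("c",q.mean(0).round(4),"yaw",np.degrees(np.arctan2(*(q[0]+q[3]-q[1]-q[2])[1::-1])).round(2))
qt=np.array([plane(t,v,.018) for v in b]); print("top",qt[:,:2].round(4).tolist(),qt.mean(0).round(4))
# blank top face by corners
S2=S; T2=lambda x,y:(200+(x+.5)/4-.5,90+(y+.5)/4-.5)
s4=[S(685,433),S(741,457),S(701,573),S(641,549)]; t4=[T2(67,457),T2(121,434),T2(166,549),T2(117,569)]
qb=np.array([plane(s,v,.018) for v in s4]); print("blank s",qb[:,:2].round(4).tolist(),qb.mean(0))
qb=np.array([plane(t,v,.018) for v in t4]); print("blank t",qb[:,:2].round(4).tolist(),qb.mean(0))
print(tri(s,np.mean(s4,0),t,np.mean(t4,0)))
c=q.mean(0); 
print("rel",rel([c[0],c[1],.09],down(-3)))
E
```

```text
[ 0.4467 -0.3537  0.0089] 0.0023
[ 0.3282 -0.3435  0.0147] 0.0048
[ 0.3329 -0.2945  0.0129] 0.0011
[ 0.4485 -0.2997  0.0199] 0.0027
c [ 0.3891 -0.3229  0.0141] yaw -3.75
top [[0.4457, -0.353], [0.3293, -0.3449], [0.3326, -0.2942], [0.4498, -0.301]] [ 0.3894 -0.3233  0.018 ]
blank s [[0.3862, 0.2471], [0.3661, 0.2977], [0.4759, 0.3434], [0.4986, 0.2932]] [0.43168918 0.29534241 0.018     ]
blank t [[0.4729, 0.3427], [0.4944, 0.2904], [0.3802, 0.2453], [0.362, 0.2922]] [0.4273662 0.2926441 0.018    ]
(array([0.42879007, 0.29484742, 0.00762823]), np.float64(0.00030236232703531113))
rel (array([ 0.06, -0.03,  3.47]), array([0.0186, 0.1671, 0.2115]))
```

{"fn": "arm_command", "kwargs": {"delta_rot": [[0, 0, 0], [0, 0, 2], [0, 0, 4], [0, 0, 4], [0, 0, 4], [0, 0, 4], [0, 0, 4], [0, 0, 4], [0, 0, 4], [0, 0, 4], [0, 0, 4], [0, 0, 4]], "delta_pos": [[0.005, 0.03, 0.02], [0.01, 0.06, 0.05], [0.02, 0.09, 0.08], [0.02, 0.12, 0.11], [0.02, 0.15, 0.14], [0.02, 0.167, 0.17], [0.02, 0.167, 0.2], [0.02, 0.167, 0.22], [0.02, 0.167, 0.23], [0.02, 0.167, 0.23], [0.02, 0.167, 0.23], [0.02, 0.167, 0.23]], "gripper": [-1, -1, -1, -1, -1, -1, -1, -1, -1, -1, -1, -1]}}

```text
time: 2.5
position: [0.3899, -0.3248, 0.0722]
tool_rot: [0.999, -0.033, 0.001, 0.001]
ft_force: [-0.4, -0.2, -0.4]
grip_width: 0.0872
grip_force: 0.0
```

```bash
python3 - <<'E'
from h import *
s=cam("scene"); crop(s["pixels"],(200,100,350,220),5.3,"s2")
print(rel([.389,-.322,.005],down(-3.8)))
E
```

```text
(array([ 0.15, -0.13,  0.03]), array([-0.0015, -0.0028,  0.0675]))
```

View pics/s2.png

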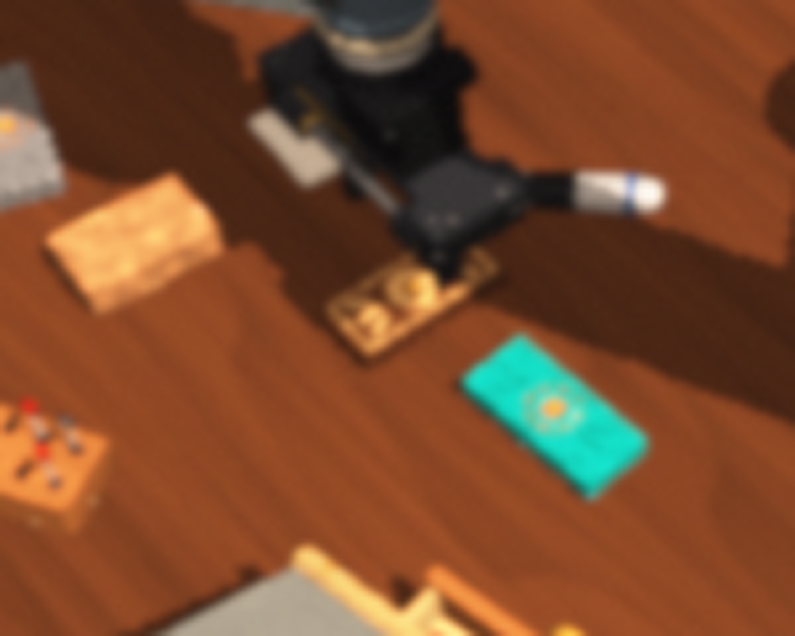

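The gripper stands astride the master at crop (410,290), and the turquoise piece at (555,410) is clear. I'll descend and close.

{"fn": "arm_command", "kwargs": {"delta_rot": [[0, 0, 0], [0, 0, 0], [0, 0, 0], [0, 0, 0], [0, 0, 0], [0, 0, 0], [0, 0, 0], [0, 0, 0], [0, 0, 0], [0, 0, 0], [0, 0, 0], [0, 0, 0]], "delta_pos": [[-0.001, -0.003, 0.02], [-0.001, -0.003, 0.04], [-0.001, -0.003, 0.055], [-0.001, -0.003, 0.063], [-0.001, -0.003, 0.067], [-0.001, -0.003, 0.067], [-0.001, -0.003, 0.067], [-0.001, -0.003, 0.067], [-0.001, -0.003, 0.067], [-0.001, -0.003, 0.067], [-0.001, -0.003, 0.067], [-0.001, -0.003, 0.067]], "gripper": [-1, -1, -1, -1, -1, -1, 1, 1, 1, 1, 1, 1], "grip_force": 20}}

```text
time: 3.55
position: [0.389, -0.321, 0.0044]
tool_rot: [0.999, -0.033, 0.0, 0.001]
ft_force: [-0.9, -1.5, 0.6]
grip_width: 0.0552
grip_force: 0.5
```

{"fn": "arm_command", "kwargs": {"delta_rot": [[0, 0, 0], [0, 0, 0], [0, 0, 0], [0, 0, 0], [0, 0, 0], [0, 0, 0], [0, 0, 0], [0, 0, 0], [0, 0, 0], [0, 0, 0], [0, 0, 0], [0, 0, 0]], "delta_pos": [[0, 0, 0], [0, 0, 0], [0, 0, 0], [0, 0, -0.01], [0, 0, -0.03], [0, 0, -0.06], [0, 0, -0.09], [0, 0, -0.12], [0, 0, -0.15], [0, 0, -0.18], [0, 0, -0.2], [0, 0, -0.21]], "gripper": [1, 1, 1, 1, 1, 1, 1, 1, 1, 1, 1, 1]}}

```text
time: 4.55
position: [0.3892, -0.3206, 0.2173]
tool_rot: [0.999, -0.033, 0.001, 0.001]
ft_force: [0.1, -0.1, -0.8]
grip_width: 0.0538
grip_force: 19.9
```

```bash
python3 - <<'E'
from h import *
print(status.get_obs()["q"])
print(bp(.065,.07,.06),rel(bp(.065,.07,.06),BT))
print(rel(bp(.065,.07,.006),BT))
E
```

```text
[-9.11288957e-01  3.71510152e-01  1.73964549e+00  4.19124723e-04
  1.02658977e+00  7.24740732e-01]
[0.60253455 0.04333085 0.16449251] (array([  3.22,  27.74, -12.21]), array([ 0.189 , -0.3773,  0.0523]))
(array([  3.22,  27.74, -12.21]), array([ 0.2136, -0.3829,  0.1001]))
```

{"fn": "arm_command", "kwargs": {"delta_rot": [[0, 0, 0], [0, 3, -1], [1, 8, -3], [2, 13, -5], [2, 18, -8], [3, 23, -10], [3.2, 27.7, -12.2], [3.2, 27.7, -12.2], [3.2, 27.7, -12.2], [3.2, 27.7, -12.2], [3.2, 27.7, -12.2], [3.2, 27.7, -12.2]], "delta_pos": [[0.008, -0.015, -0.01], [0.023, -0.045, -0.01], [0.04, -0.08, 0], [0.06, -0.12, 0], [0.08, -0.16, 0], [0.1, -0.2, 0], [0.12, -0.24, 0.01], [0.14, -0.28, 0.02], [0.16, -0.32, 0.03], [0.175, -0.35, 0.045], [0.185, -0.37, 0.05], [0.189, -0.377, 0.052]], "gripper": [1, 1, 1, 1, 1, 1, 1, 1, 1, 1, 1, 1]}}

```text
time: 5.55
position: [0.6016, 0.0491, 0.1602]
tool_rot: [0.968, 0.076, 0.238, -0.022]
ft_force: [-0.6, 0.1, -1.5]
grip_width: 0.0536
grip_force: 19.9
```

```bash
python3 - <<'E'
from h import *
s=cam("scene");t=cam("top"); a=s["pixels"][150:350,180:400];b=t["pixels"][80:230,230:400]
a=cv2.resize(a,(396,360),interpolation=cv2.INTER_CUBIC);b=cv2.resize(b,(400,360),interpolation=cv2.INTER_CUBIC); cv2.imwrite("pics/p1.png",np.hstack([a,b]))
for z in (.06,.004): print(z,rel(bp(.064,.07,z),BT))
print(status.get_obs()["ft_force"])
E
```

```text
0.06 (array([-0.36,  0.32,  0.13]), array([ 0.0014,  0.0033, -0.0028]))
0.004 (array([-0.36,  0.32,  0.13]), array([0.0017, 0.0036, 0.0532]))
[-1.16028871 -0.08940857  0.11855319]
```

View pics/p1.png

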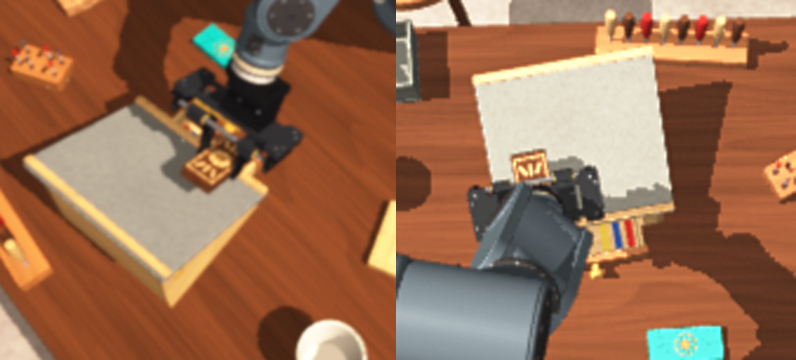

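The left half shows the master held level with the slope over the left half of the board, at (210,165), and the right half agrees at (530,165). I'll lower it in stages, watching the force.

{"fn": "arm_command", "kwargs": {"delta_rot": [[0, 0, 0], [-0.3, 0.3, 0.1], [-0.3, 0.3, 0.1], [-0.3, 0.3, 0.1], [-0.3, 0.3, 0.1], [-0.3, 0.3, 0.1], [-0.3, 0.3, 0.1]], "delta_pos": [[0.002, 0.002, 0.005], [0.004, 0.003, 0.015], [0.004, 0.003, 0.025], [0.004, 0.003, 0.035], [0.004, 0.003, 0.041], [0.004, 0.003, 0.045], [0.004, 0.003, 0.045]], "gripper": [1, 1, 1, 1, 1, 1, 1]}}

```text
time: 6.23
position: [0.6266, 0.0432, 0.1233]
tool_rot: [0.968, 0.071, 0.242, -0.018]
ft_force: [-0.1, -0.2, -2.3]
grip_width: 0.0535
grip_force: 19.9
```

```bash
cat > st.py <<'E'
from h import *
o=status.get_obs(); print("board-frame TCP",BR.inv().apply(o["position"]-BO).round(4),"F board",BR.inv().apply(o["ft_force"]).round(2),"t",o["time"])
E
python3 st.py
```

```text
board-frame TCP [0.0666 0.0662 0.0124] F board [-1.17 -0.17 -1.97] t 6.2333
```

{"fn": "arm_command", "kwargs": {"delta_rot": [[0, 0, 0], [0, 0, 0], [0, 0, 0], [0, 0, 0], [0, 0, 0]], "delta_pos": [[0, 0, 0.002], [0, 0, 0.004], [0, 0, 0.005], [0, 0, 0.006], [0, 0, 0.006]], "gripper": [1, 1, 1, 1, 1]}}

```text
time: 6.65
position: [0.6295, 0.0447, 0.1189]
tool_rot: [0.967, 0.072, 0.242, -0.018]
ft_force: [-0.1, -0.4, -1.1]
grip_width: 0.0537
grip_force: 19.9
```

```bash
python3 st.py
```

```text
board-frame TCP [0.0673 0.0673 0.0071] F board [-0.62 -0.34 -0.9 ] t 6.65
```

{"fn": "arm_command", "kwargs": {"delta_rot": [[0, 0, 0], [0, 0, 0], [0, 0, 0]], "delta_pos": [[0, 0, 0.001], [0, 0, 0.002], [0, 0, 0.002]], "gripper": [1, 1, 1]}}

```text
time: 6.9
position: [0.6303, 0.0449, 0.1176]
tool_rot: [0.967, 0.072, 0.243, -0.018]
ft_force: [-2.3, 0.4, 3.8]
grip_width: 0.0543
grip_force: 19.9
```

```bash
python3 st.py
```

```text
board-frame TCP [0.0674 0.0673 0.0056] F board [-0.18  0.72  4.41] t 6.9
```

{"fn": "arm_command", "kwargs": {"delta_rot": [[0, 0, 0], [0, 0, 0], [0, 0, 0], [0, 0, 0], [0, 0, 0]], "delta_pos": [[-0.001, 0, 0], [-0.002, 0, 0], [-0.003, 0, 0], [-0.004, 0, 0], [-0.004, 0, 0]], "gripper": [1, 1, 1, 1, 1]}}

```text
time: 7.32
position: [0.6282, 0.0439, 0.1164]
tool_rot: [0.967, 0.072, 0.244, -0.017]
ft_force: [-0.9, -0.3, 6.0]
grip_width: 0.0539
grip_force: 20.0
```

```bash
python3 st.py
```

```text
board-frame TCP [0.0649 0.0667 0.0056] F board [ 1.96 -0.16  5.76] t 7.3167
```

{"fn": "arm_command", "kwargs": {"delta_rot": [[0, 0, 0], [0, 0, 0], [0, 0, 0], [0, 0, 0]], "delta_pos": [[-0.001, 0, 0], [-0.002, 0, 0], [-0.003, 0, 0], [-0.003, 0, 0]], "gripper": [1, 1, 1, 1]}}

```text
time: 7.65
position: [0.6257, 0.0434, 0.1151]
tool_rot: [0.967, 0.072, 0.244, -0.017]
ft_force: [-1.0, -0.8, 5.9]
grip_width: 0.0538
grip_force: 20.0
```

```bash
python3 st.py
```

```text
board-frame TCP [0.062  0.0665 0.0056] F board [ 1.75 -0.63  5.71] t 7.65
```

{"fn": "arm_command", "kwargs": {"delta_rot": [[0, 0, 0], [0, 0, 0], [0, 0, 0], [0, 0, 0], [0, 0, 0]], "delta_pos": [[-0.001, 0, 0], [-0.002, 0, 0], [-0.003, 0, 0], [-0.004, 0, 0], [-0.004, 0, 0]], "gripper": [1, 1, 1, 1, 1]}}

```text
time: 8.07
position: [0.6237, 0.0428, 0.114]
tool_rot: [0.967, 0.071, 0.245, -0.017]
ft_force: [2.6, 1.4, 5.9]
grip_width: 0.0536
grip_force: 19.9
```

```bash
python3 st.py
```

```text
board-frame TCP [0.0597 0.0663 0.0056] F board [5.21 0.97 3.9 ] t 8.0667
```

Force along the slope has risen to 5 N at board x ≈ 60 mm, so the master is against the cleat. I'll release and retract.

{"fn": "arm_command", "kwargs": {"delta_rot": [[0, 0, 0], [0, 0, 0], [0, 0, 0], [0, 0, 0], [0, 0, 0], [0, 0, 0], [0, 0, 0], [0, 0, 0], [0, 0, 0], [0, 0, 0], [0, 0, 0], [0, 0, 0]], "delta_pos": [[0.001, 0, 0], [0.001, 0, 0], [0.001, 0, 0], [0.001, 0, 0], [0.001, 0, 0], [0.001, 0, 0], [0, 0, -0.01], [0, 0, -0.03], [0, 0, -0.06], [0, 0, -0.09], [0, 0, -0.12], [0, 0, -0.15]], "gripper": [-0.3, -0.4, -0.7, -1, -1, -1, -1, -1, -1, -1, -1, -1]}}

```text
time: 9.07
position: [0.5496, 0.0329, 0.2448]
tool_rot: [0.968, 0.072, 0.242, -0.018]
ft_force: [0.5, 0.1, 1.2]
grip_width: 0.0871
grip_force: 0.0
```

```bash
python3 st.py; python3 - <<'E'
from h import *
print(status.get_obs()["q"]); print(rel([.429,.294,.12],down(23)))
s=cam("scene");t=cam("top"); a=s["pixels"][180:350,180:430];b=t["pixels"][80:250,200:400]
a=cv2.resize(a,(430,360),interpolation=cv2.INTER_CUBIC);b=cv2.resize(b,(370,360),interpolation=cv2.INTER_CUBIC); cv2.imwrite("pics/p2.png",np.hstack([a,b]))
E
```

```text
board-frame TCP [0.0551 0.0678 0.1562] F board [ 1.   -0.02  0.82] t 9.0667
[-0.24658009  0.25821184  1.964499    0.3904786   0.49352707  0.87020964]
(array([  3.59, -27.89, -14.2 ]), array([-0.1298, -0.2761,  0.072 ]))
```

View pics/p2.png

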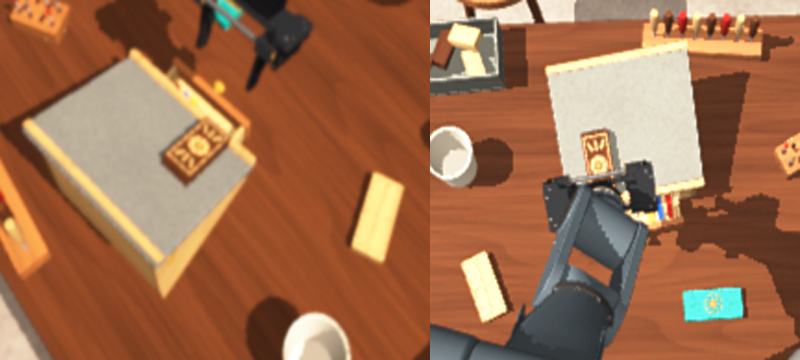

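The master lies on the left half against the cleat, at (195,150) in the left half of the picture. I'll go on to the blank at (378,215).

{"fn": "arm_command", "kwargs": {"delta_rot": [[0, 0, 0], [0.5, -4, -2], [1, -9, -4], [1.5, -14, -7], [2, -19, -9], [3, -24, -12], [3.6, -27.9, -14.2], [3.6, -27.9, -14.2], [3.6, -27.9, -14.2], [3.6, -27.9, -14.2], [3.6, -27.9, -14.2], [3.6, -27.9, -14.2]], "delta_pos": [[-0.01, -0.02, -0.01], [-0.03, -0.05, -0.01], [-0.05, -0.08, 0], [-0.065, -0.115, 0.01], [-0.08, -0.15, 0.02], [-0.095, -0.185, 0.03], [-0.11, -0.22, 0.045], [-0.12, -0.25, 0.055], [-0.128, -0.27, 0.065], [-0.13, -0.276, 0.072], [-0.13, -0.276, 0.072], [-0.13, -0.276, 0.072]], "gripper": [-1, -1, -1, -1, -1, -1, -1, -1, -1, -1, -1, -1]}}

```text
time: 10.17
position: [0.43, 0.2936, 0.1183]
tool_rot: [0.98, 0.2, -0.0, 0.0]
ft_force: [-0.3, 0.2, -0.3]
grip_width: 0.0868
grip_force: 0.0
```

```bash
python3 - <<'E'
from h import *
print(rel([.429,.294,.005],down(23)))
s=cam("scene");crop(s["pixels"],(340,200,460,340),4,"s3")
E
```

```text
(array([0.03, 0.02, 0.05]), array([-0.0007, -0.0009,  0.1133]))
```

View pics/s3.png

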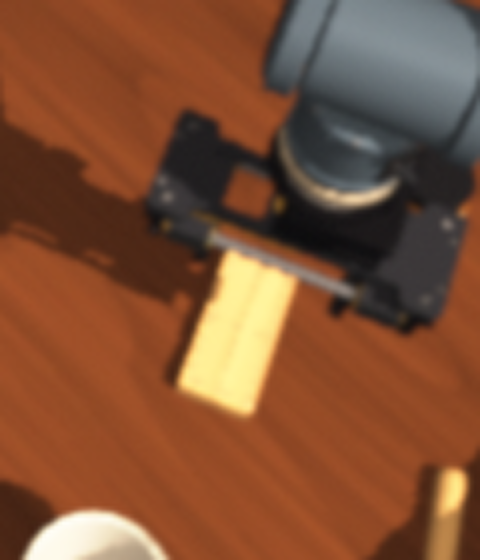

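The fingers straddle the blank, which shows at (240,330), and the jaws run parallel to its short side. The tub is clear. I'll descend and grip.

{"fn": "arm_command", "kwargs": {"delta_rot": [[0, 0, 0], [0, 0, 0], [0, 0, 0], [0, 0, 0], [0, 0, 0], [0, 0, 0], [0, 0, 0], [0, 0, 0], [0, 0, 0], [0, 0, 0], [0, 0, 0], [0, 0, 0]], "delta_pos": [[-0.001, -0.001, 0.02], [-0.001, -0.001, 0.05], [-0.001, -0.001, 0.08], [-0.001, -0.001, 0.1], [-0.001, -0.001, 0.109], [-0.001, -0.001, 0.113], [-0.001, -0.001, 0.113], [-0.001, -0.001, 0.113], [-0.001, -0.001, 0.113], [-0.001, -0.001, 0.113], [-0.001, -0.001, 0.113], [-0.001, -0.001, 0.113]], "gripper": [-1, -1, -1, -1, -1, -1, 1, 1, 1, 1, 1, 1]}}

```text
time: 11.22
position: [0.4295, 0.2947, 0.0068]
tool_rot: [0.98, 0.2, 0.001, -0.0]
ft_force: [0.8, 0.4, 0.9]
grip_width: 0.055
grip_force: 0.3
```

{"fn": "arm_command", "kwargs": {"delta_rot": [[0, 0, 0], [0, 0, 0], [0, 0, 0], [0, 0, 0], [0, 0, 0], [0, 0, 0], [0, 0, 0], [0, 0, 0], [0, 0, 0], [0, 0, 0], [0, 0, 0], [0, 0, 0]], "delta_pos": [[0, 0, 0], [0, 0, 0], [0, 0, 0], [0, 0, -0.01], [0, 0, -0.03], [0, 0, -0.06], [0, 0, -0.09], [0, 0, -0.12], [0, 0, -0.16], [0, 0, -0.2], [0, 0, -0.23], [0, 0, -0.24]], "gripper": [1, 1, 1, 1, 1, 1, 1, 1, 1, 1, 1, 1]}}

```text
time: 12.22
position: [0.4308, 0.2956, 0.2515]
tool_rot: [0.98, 0.2, 0.005, -0.001]
ft_force: [1.8, 0.5, -1.2]
grip_width: 0.0539
grip_force: 20.0
```

```bash
python3 - <<'E'
from h import *
print(rel(bp(.067,-.067,.07),BT))
E
```

```text
(array([-3.55, 27.23, 13.97]), array([0.0219, 0.4313, 0.0776]))
```

{"fn": "arm_command", "kwargs": {"delta_rot": [[0, 0, 0], [-0.5, 4, 2], [-1, 9, 4], [-1.5, 14, 7], [-2, 19, 9], [-3, 24, 12], [-3.5, 27.2, 14], [-3.5, 27.2, 14], [-3.5, 27.2, 14], [-3.5, 27.2, 14], [-3.5, 27.2, 14], [-3.5, 27.2, 14]], "delta_pos": [[0.001, 0.015, 0], [0.003, 0.045, 0], [0.005, 0.08, 0], [0.007, 0.12, 0], [0.009, 0.16, 0], [0.012, 0.2, 0], [0.014, 0.24, 0], [0.016, 0.28, 0], [0.018, 0.32, 0], [0.02, 0.36, 0.01], [0.021, 0.395, 0.02], [0.022, 0.415, 0.04]], "gripper": [1, 1, 1, 1, 1, 1, 1, 1, 1, 1, 1, 1]}}

```text
time: 13.22
position: [0.6141, -0.0838, 0.2075]
tool_rot: [0.968, 0.072, 0.239, -0.015]
ft_force: [0.9, 0.4, 0.4]
grip_width: 0.0537
grip_force: 20.0
```

```bash
python3 st.py; python3 - <<'E'
from h import *
print(rel(bp(.067,-.067,.02),BT))
E
```

```text
board-frame TCP [ 0.0782 -0.0574  0.1017] F board [ 1.05  0.22 -0.07] t 13.2167
(array([ 0.4 ,  0.29, -0.09]), array([-0.0108,  0.009 ,  0.0818]))
```

{"fn": "arm_command", "kwargs": {"delta_rot": [[0, 0, 0], [0, 0, 0], [0, 0, 0], [0, 0, 0]], "delta_pos": [[-0.002, 0.003, 0.015], [-0.004, 0.006, 0.03], [-0.005, 0.008, 0.04], [-0.005, 0.008, 0.04]], "gripper": [1, 1, 1, 1]}}

```text
time: 13.55
position: [0.6251, -0.0844, 0.1654]
tool_rot: [0.969, 0.074, 0.234, -0.019]
ft_force: [-1.1, 0.8, 0.1]
grip_width: 0.0535
grip_force: 20.0
```

```bash
python3 st.py; python3 - <<'E'
from h import *
print(rel(bp(.067,-.067,.014),BT))
E
```

```text
board-frame TCP [ 0.068  -0.0596  0.0595] F board [-0.79  0.93  0.54] t 13.55
(array([-0.06,  0.84, -0.09]), array([-0.0003,  0.0074,  0.0455]))
```

{"fn": "arm_command", "kwargs": {"delta_rot": [[0, 0.4, 0], [0, 0.8, 0], [0, 0.8, 0], [0, 0.8, 0], [0, 0.8, 0], [0, 0.8, 0]], "delta_pos": [[0, 0.003, 0.01], [0, 0.006, 0.02], [0, 0.007, 0.03], [0, 0.007, 0.038], [0, 0.007, 0.043], [0, 0.007, 0.043]], "gripper": [1, 1, 1, 1, 1, 1]}}

```text
time: 14.05
position: [0.6469, -0.0881, 0.1294]
tool_rot: [0.967, 0.074, 0.243, -0.018]
ft_force: [-0.1, 0.2, -1.0]
grip_width: 0.0534
grip_force: 20.0
```

```bash
python3 st.py
```

```text
board-frame TCP [ 0.0696 -0.0666  0.0178] F board [-0.51  0.23 -0.9 ] t 14.05
```

{"fn": "arm_command", "kwargs": {"delta_rot": [[0, 0, 0], [0, 0, 0], [0, 0, 0], [0, 0, 0], [0, 0, 0]], "delta_pos": [[-0.001, 0, 0.003], [-0.002, 0, 0.006], [-0.002, 0, 0.008], [-0.002, 0, 0.009], [-0.002, 0, 0.009]], "gripper": [1, 1, 1, 1, 1]}}

```text
time: 14.47
position: [0.6494, -0.0884, 0.1214]
tool_rot: [0.967, 0.074, 0.243, -0.018]
ft_force: [0.2, 0.6, -0.5]
grip_width: 0.0536
grip_force: 20.0
```

```bash
python3 st.py
```

```text
board-frame TCP [ 0.068  -0.0673  0.0096] F board [ 0.02  0.54 -0.61] t 14.4667
```

{"fn": "arm_command", "kwargs": {"delta_rot": [[0, 0, 0], [0, 0, 0], [0, 0, 0], [0, 0, 0]], "delta_pos": [[0, 0, 0.001], [0, 0, 0.002], [0, 0, 0.003], [0, 0, 0.003]], "gripper": [1, 1, 1, 1]}}

```text
time: 14.8
position: [0.6503, -0.0884, 0.1203]
tool_rot: [0.967, 0.074, 0.244, -0.017]
ft_force: [-8.9, -0.7, 10.8]
grip_width: 0.0536
grip_force: 20.0
```

```bash
python3 st.py
```

```text
board-frame TCP [ 0.0682 -0.0674  0.0083] F board [-2.79  0.63 13.71] t 14.8
```

{"fn": "arm_command", "kwargs": {"delta_rot": [[0, 0, 0], [0, 0, 0], [0, 0, 0], [0, 0, 0], [0, 0, 0], [0, 0, 0], [0, 0, 0]], "delta_pos": [[0, 0, -0.001], [-0.001, 0, -0.001], [-0.002, 0, -0.001], [-0.003, 0, -0.001], [-0.004, 0, -0.001], [-0.005, 0, -0.001], [-0.005, 0, -0.001]], "gripper": [1, 1, 1, 1, 1, 1, 1]}}

```text
time: 15.38
position: [0.6474, -0.0896, 0.1188]
tool_rot: [0.967, 0.074, 0.245, -0.017]
ft_force: [-1.5, -0.2, 6.8]
grip_width: 0.0538
grip_force: 20.0
```

```bash
python3 st.py
```

```text
board-frame TCP [ 0.0648 -0.0682  0.0083] F board [1.91 0.01 6.72] t 15.3833
```

{"fn": "arm_command", "kwargs": {"delta_rot": [[0, 0, 0], [0, 0, 0], [0, 0, 0], [0, 0, 0], [0, 0, 0]], "delta_pos": [[-0.001, 0, 0], [-0.002, 0, 0], [-0.003, 0, 0], [-0.004, 0, 0], [-0.004, 0, 0]], "gripper": [1, 1, 1, 1, 1]}}

```text
time: 15.8
position: [0.644, -0.0903, 0.1169]
tool_rot: [0.967, 0.073, 0.245, -0.017]
ft_force: [-0.7, 0.0, 7.2]
grip_width: 0.0532
grip_force: 20.0
```

```bash
python3 st.py
```

```text
board-frame TCP [ 0.0609 -0.0683  0.0083] F board [2.71 0.12 6.66] t 15.8
```

{"fn": "arm_command", "kwargs": {"delta_rot": [[0, 0, 0], [0, 0, 0], [0, 0, 0], [0, 0, 0]], "delta_pos": [[-0.001, 0, 0], [-0.002, 0, 0], [-0.003, 0, 0], [-0.003, 0, 0]], "gripper": [1, 1, 1, 1]}}

```text
time: 16.13
position: [0.6435, -0.0905, 0.1167]
tool_rot: [0.966, 0.073, 0.247, -0.017]
ft_force: [4.7, 3.1, 6.7]
grip_width: 0.0535
grip_force: 20.0
```

```bash
python3 st.py
```

```text
board-frame TCP [ 0.0603 -0.0686  0.0083] F board [7.66 2.37 3.47] t 16.1333
```

Contact again at board x ≈ 60 mm with 7.7 N, so the blank is against the cleat. I'll ease the load off, release and retract.

{"fn": "arm_command", "kwargs": {"delta_rot": [[0, 0, 0], [0, 0, 0], [0, 0, 0], [0, 0, 0], [0, 0, 0], [0, 0, 0], [0, 0, 0], [0, 0, 0], [0, 0, 0], [0, 0, 0], [0, 0, 0], [0, 0, 0]], "delta_pos": [[0.001, 0, 0], [0.002, 0, 0], [0.002, 0, 0], [0.002, 0, 0], [0.002, 0, 0], [0.002, 0, 0], [0, 0, -0.01], [0, 0, -0.03], [0, 0, -0.06], [0, 0, -0.09], [0, 0, -0.12], [0, 0, -0.15]], "gripper": [1, -0.3, -0.5, -0.8, -1, -1, -1, -1, -1, -1, -1, -1]}}

```text
time: 17.13
position: [0.5681, -0.1003, 0.2472]
tool_rot: [0.967, 0.074, 0.243, -0.018]
ft_force: [0.8, 0.4, 0.5]
grip_width: 0.0867
grip_force: 0.0
```

```bash
python3 st.py; python3 - <<'E'
from h import *
from h import BR,BO
s=cam("scene");t=cam("top"); a=s["pixels"][180:320,190:400];b=t["pixels"][80:230,230:400]
a=cv2.resize(a,(420,340),interpolation=cv2.INTER_CUBIC);b=cv2.resize(b,(378,340),interpolation=cv2.INTER_CUBIC); cv2.imwrite("pics/p3.png",np.hstack([a,b[:,:378]]))
ux=np.array([np.cos(np.radians(PSI)),np.sin(np.radians(PSI)),0])
uy=np.array([-ux[1],ux[0],0])
low=bp(-.016,0,0); kh=low-.015*ux; print("board low edge",low.round(4),"knob home",kh.round(4))
for n,c in(("s",s),("t",t)): print(n,"knob px for open 0.05",proj(c,np.r_[(kh-.05*ux)[:2],.03]).round(1))
E
```

```text
board-frame TCP [ 0.0545 -0.0667  0.1593] F board [0.98 0.24 0.05] t 17.1333
board low edge [ 0.5703 -0.0324  0.0735] knob home [ 0.5555 -0.0347  0.0735]
s knob px for open 0.05 [305.1 221.2]
t knob px for open 0.05 [315.1 192.4]
```

View pics/p3.png

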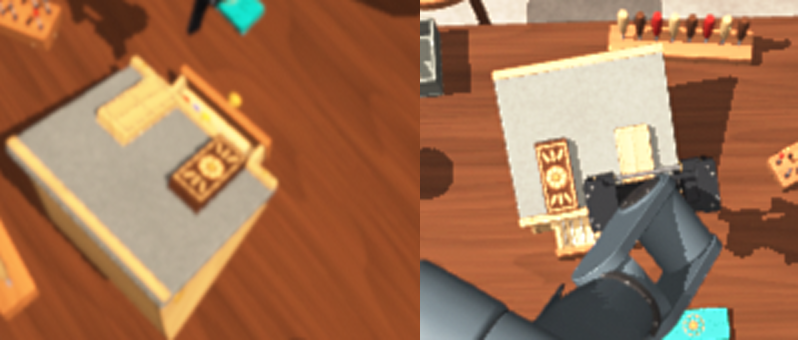

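Both plaques lie against the cleat: master at (208,172) on the left half, blank at (140,108) on the right half (robot's view). The knob is at (236,98), which the projection puts at about 50 mm open. Next is a position in front of the knob, fingers shut and tilted 25°.

```bash
cat >> h.py <<'E'
UX=np.array([np.cos(np.radians(PSI)),np.sin(np.radians(PSI)),0])
KH=np.r_[(bp(-.016,0,0)-.015*UX)[:2],0]
DT=R.from_euler("z",PSI,degrees=True)*R.from_euler("y",-25,degrees=True)*R.from_euler("x",180,degrees=True)
def kp(back,z): return KH-back*UX+[0,0,z]
E
python3 - <<'E'
from h import *
print(kp(.082,.15),rel(kp(.082,.15),DT))
E
```

```text
[ 0.47446619 -0.04720504  0.15      ] (array([ 0.38, -3.56,  0.08]), array([-0.1235, -0.0686,  0.047 ]))
```

{"fn": "arm_command", "kwargs": {"delta_rot": [[0, -1, 0], [0, -2, 0], [0, -3, 0], [0, -3.5, 0], [0, -3.5, 0], [0, -3.5, 0], [0, -3.5, 0], [0, -3.5, 0]], "delta_pos": [[-0.02, -0.01, 0], [-0.05, -0.02, 0], [-0.08, -0.04, 0.01], [-0.11, -0.055, 0.02], [-0.123, -0.069, 0.035], [-0.123, -0.069, 0.047], [-0.123, -0.069, 0.047], [-0.123, -0.069, 0.047]], "gripper": [-0.5, 0, 1, 1, 1, 1, 1, 1]}}

```text
time: 17.9
position: [0.4741, -0.0454, 0.1459]
tool_rot: [0.974, 0.074, 0.213, -0.016]
ft_force: [-0.2, 0.0, 0.5]
grip_width: 0.0416
grip_force: 0.0
```

```bash
python3 - <<'E'
from h import *
o=status.get_obs(); print(o["q"].round(2),o["position"],rel(kp(.082,.026),DT))
t=cam("top"); s=cam("scene")
E
```

```text
[-0.5   0.4   2.19  0.91  0.33  0.08] [ 0.47412976 -0.0454166   0.1459044 ] (array([ 0.06,  0.35, -0.01]), array([-0.05  ,  0.0017,  0.109 ]))
```

{"fn": "arm_command", "kwargs": {"delta_rot": [[0, 0, 0], [0, 0, 0], [0, 0, 0], [0, 0, 0], [0, 0, 0], [0, 0, 0], [0, 0, 0], [0, 0, 0], [0, 0, 0]], "delta_pos": [[-0.007, 0, 0.015], [-0.014, 0, 0.03], [-0.021, 0, 0.045], [-0.028, 0.001, 0.06], [-0.034, 0.001, 0.075], [-0.041, 0.002, 0.09], [-0.047, 0.002, 0.102], [-0.05, 0.002, 0.109], [-0.05, 0.002, 0.109]], "gripper": [1, 1, 1, 1, 1, 1, 1, 1, 1]}}

```text
time: 18.75
position: [0.4752, -0.0485, 0.025]
tool_rot: [0.974, 0.073, 0.213, -0.016]
ft_force: [-0.1, -0.2, -0.4]
grip_width: 0.0005
grip_force: 0.0
```

```bash
python3 - <<'E'
from h import *
o=status.get_obs(); print(o["q"].round(2),o["position"],o["ft_force"].round(1),"back",(KH-o["position"])@UX); print(rel(kp(.05,.026),DT),rel(kp(.008,.026),DT))
E
```

```text
[-0.51  0.75  2.26  2.26  0.33 -1.33] [ 0.47521319 -0.04846321  0.02502693] [-0.1 -0.2 -0.4] back 0.08145308946538388
(array([ 0.11,  0.34, -0.11]), array([ 0.029 , -0.0014,  0.0122])) (array([ 0.11,  0.34, -0.11]), array([ 0.0672, -0.0015,  0.0298]))
```

{"fn": "arm_command", "kwargs": {"delta_rot": [[0, 0, 0], [0, 0, 0], [0, 0, 0], [0, 0, 0], [0, 0, 0], [0, 0, 0], [0, 0, 0], [0, 0, 0], [0, 0, 0], [0, 0, 0], [0, 0, 0], [0, 0, 0]], "delta_pos": [[0.005, 0, 0.002], [0.009, 0, 0.004], [0.013, 0, 0.006], [0.018, 0, 0.008], [0.023, 0, 0.01], [0.027, 0, 0.012], [0.032, 0, 0.014], [0.036, 0, 0.016], [0.041, 0, 0.018], [0.046, 0, 0.02], [0.05, -0.001, 0.022], [0.054, -0.001, 0.024]], "gripper": [1, 1, 1, 1, 1, 1, 1, 1, 1, 1, 1, 1]}}

```text
time: 19.75
position: [0.5339, -0.0383, 0.029]
tool_rot: [0.974, 0.074, 0.215, -0.015]
ft_force: [-0.8, -0.6, 0.3]
grip_width: 0.0004
grip_force: 0.5
```

```bash
cat > kb.py <<'E'
from h import *
o=status.get_obs(); print(o["q"].round(2),o["position"].round(4),"F along",(o["ft_force"]@UX).round(1),"back",((KH-o["position"])@UX).round(4)); print(rel(kp(.008,.026),DT))
E
python3 kb.py
```

```text
[-0.41  0.73  2.12  1.9   0.24 -0.86] [ 0.5339 -0.0383  0.029 ] F along -0.9 back 0.0219
(array([0.22, 0.16, 0.03]), array([ 0.0113, -0.0003,  0.0085]))
```

{"fn": "arm_command", "kwargs": {"delta_rot": [[0, 0, 0], [0, 0, 0], [0, 0, 0], [0, 0, 0], [0, 0, 0], [0, 0, 0]], "delta_pos": [[0.003, 0, 0.002], [0.005, 0, 0.003], [0.008, 0, 0.004], [0.01, 0, 0.005], [0.012, 0, 0.006], [0.012, 0, 0.006]], "gripper": [1, 1, 1, 1, 1, 1]}}

```text
time: 20.25
position: [0.5465, -0.0362, 0.0279]
tool_rot: [0.974, 0.074, 0.214, -0.015]
ft_force: [-3.3, -2.0, 2.4]
grip_width: 0.0005
grip_force: 1.8
```

```bash
python3 kb.py
```

```text
[-0.39  0.73  2.09  1.8   0.22 -0.74] [ 0.5465 -0.0362  0.0279] F along -3.6 back 0.0091
(array([0.2 , 0.23, 0.03]), array([ 0.0002, -0.0001,  0.0022]))
```

{"fn": "arm_command", "kwargs": {"delta_rot": [[0, 0, 0], [0, 0, 0], [0, 0, 0], [0, 0, 0]], "delta_pos": [[0.002, 0, 0.001], [0.004, 0, 0.002], [0.005, 0, 0.002], [0.005, 0, 0.002]], "gripper": [1, 1, 1, 1]}}

```text
time: 20.58
position: [0.547, -0.0356, 0.0268]
tool_rot: [0.975, 0.073, 0.21, -0.014]
ft_force: [-13.8, -5.6, 9.1]
grip_width: 0.0003
grip_force: 7.1
```

```bash
python3 kb.py
```

```text
[-0.39  0.73  2.08  1.75  0.21 -0.69] [ 0.547  -0.0356  0.0268] F along -14.5 back 0.0085
(array([ 0.28,  0.74, -0.08]), array([0.0002, 0.0004, 0.001 ]))
```

Force rose to 14.5 N with almost no travel, and the tip is where the home position predicts, so the drawer is against its stop. I'll back off and check.

{"fn": "arm_command", "kwargs": {"delta_rot": [[0, 0, 0], [0, 0, 0], [0, 0, 0], [0, 0, 0], [0, 0, 0], [0, 0, 0], [0, 0, 0], [0, 0, 0], [0, 0, 0], [0, 0, 0]], "delta_pos": [[-0.006, 0, -0.003], [-0.015, 0, -0.007], [-0.03, 0, -0.014], [-0.045, 0, -0.021], [-0.055, 0, -0.027], [-0.055, 0, -0.05], [-0.045, 0.02, -0.08], [-0.035, 0.06, -0.11], [-0.035, 0.1, -0.14], [-0.035, 0.13, -0.15]], "gripper": [1, 1, 1, 1, 1, 1, 1, 1, 1, 1]}}

```text
time: 21.42
position: [0.4865, -0.0922, 0.0985]
tool_rot: [0.973, 0.076, 0.219, -0.02]
ft_force: [1.3, 1.2, 0.3]
grip_width: 0.0005
grip_force: 0.0
```

```bash
python3 - <<'E'
from h import *
s=cam("scene");t=cam("top"); a=s["pixels"][170:310,190:400];b=t["pixels"][80:230,230:400]
a=cv2.resize(a,(420,340),interpolation=cv2.INTER_CUBIC);b=cv2.resize(b,(378,340),interpolation=cv2.INTER_CUBIC); cv2.imwrite("pics/p4.png",np.hstack([a,b]))
print("knob home expected in crop", (proj(s,KH+[0,0,.03])-[190,170])*[2,2.43],(proj(t,KH+[0,0,.03])-[230,80])*[2.22,2.27]+[420,0])
E
```

```text
knob home expected in crop [210.06245578 150.78005065] [604.05173348 227.06268789]
```

View pics/p4.png

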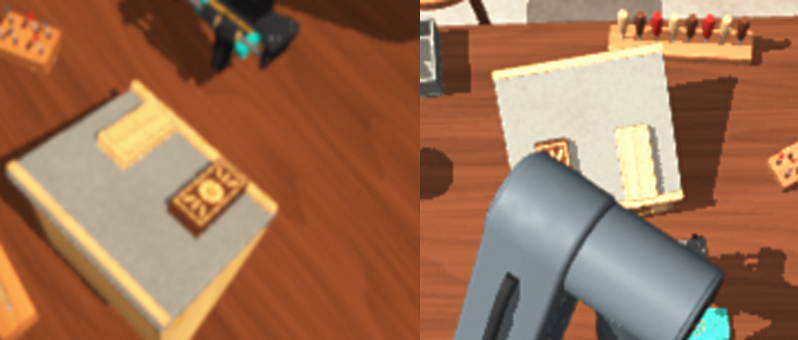

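The drawer no longer shows under the overhang in the scene view, and both plaques still lie against the cleat, master at (208,195) and blank at (140,130). I'll settle the arm and hand in.

{"fn": "arm_command", "kwargs": {"delta_rot": [[0, 0, 0], [0, 0, 0], [0, 0, 0], [0, 0, 0], [0, 0, 0], [0, 0, 0]], "delta_pos": [[-0.01, 0, -0.02], [-0.01, 0, -0.05], [-0.01, 0, -0.07], [-0.01, 0, -0.08], [-0.01, 0, -0.08], [-0.01, 0, -0.08]], "gripper": [1, 1, 1, 1, 1, 1]}}

```text
time: 22.02
position: [0.4437, -0.0989, 0.1658]
tool_rot: [0.973, 0.075, 0.219, -0.019]
ft_force: [-0.3, -1.0, 0.7]
grip_width: 0.0006
grip_force: 0.0
```

```bash
python3 - <<'E'
from h import *
o=status.get_obs(); print(o["position"],np.abs(o["joint_velocities"]).max())
s=cam("scene")
m=cv2.inRange(cv2.cvtColor(s["pixels"],cv2.COLOR_BGR2HSV),(0,70,20),(40,255,255))
# knob region: brass where it stood open?
print("open-knob px", s["pixels"][220,307], "bench px", s["pixels"][230,330])
print(robot.hand_in())
E
```

```text
[ 0.44372536 -0.09890229  0.16579022] 0.03350975463492286
open-knob px [ 39  78 156] bench px [ 40  79 155]
the job is handed in; nothing more can be done
None
```

The job is handed in at about 22 s: the master is on the left half and the blank on the right, both against the cleat by force contact and the last picture; the drawer met its stop and is out of sight under the board, though I did not see the catch itself.

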